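Make up a weighed case of potsherds

ROBOT

A 6-joint arm with a two-finger parallel gripper is mounted at the origin on the work surface. World frame = base frame: x ahead of the robot, y to its left, z up, the work surface at z = 0. Lengths are in mm, angles in rad, forces in N, time in s.
With the tool pointing down it reaches from about 400 to 825 mm from the base axis. Payload 7 kg.
Tool frame: the origin (TCP) lies at the very end of the fingers, on their centre line; the grasp point (between the pads) lies 19 mm behind it; z points along the fingers, y is the direction in which the jaws open and shut (so a half turn about z gives the same grasp; the last joint's range is limited). The gripper opens to 88 mm and grips with 3 to 60 N. Pads are 19 mm wide; open, the fingers measure 130 mm over their backs; the gripper's body (78 mm by 193 mm) begins 47 mm behind the grasp point.
Start: joints at [1.423, 0.359, 0.012, 0, -1.224, -0.288], TCP at [284.947, 611.883, 226.561] pointing down, gripper open.
Joint ranges: [-3.07, 3.07], [-1.43, 2.12], [-1.02, 1.25], [-3.03, 1.67], [-3.05, -0], [-3.03, 3.03]. Speed limits (rad/s): [2.39, 2.39, 3.01, 3.14, 3.14, 3.14].

INTERFACE

Orientations are given as a unit quaternion [x, y, z, w].
In Python, from plant import bot gives the robot as it stands. Calls block until the motion is done:
- bot.move_ptp(position, orientation): joint-space move of the TCP to a pose.
- bot.line_to(position, velocity=150, ori=None): straight line of the TCP; ori=None keeps the orientation; velocity is the mean speed in mm/s.
- bot.move_joints(angles): joint-space move.
- bot.move_gripper(opening, force=None): finger opening in mm; force is the grip in N (None keeps the last); returns when the fingers have stopped.
- bot.pause(seconds).
- bot.solve_ik(position, orientation): joint angles nearest the present ones, or None.
- bot.read_state(): the state.
- bot.camera(name): name is "scene" or "top" or "wrist"; returns the picture (384x512x3 uint8, red, green, blue); there is no depth.
- bot.get_calibration(name): a dict with "fx", "fy", "cx", "cy" (pixels), "distortion" ([k1, k2, p1, p2, k3] as OpenCV has them; the pictures are not rectified), "view" (4x4, takes a point from world to camera coordinates); the wrist camera has in their place "T_tool_cam" (4x4, takes a point from camera to tool coordinates, whose origin is the TCP and whose axes are the flange's). Camera axes: x right, y up, looking along -z (the intrinsics and any distortion apply to the point x, -y, -z); pixel columns grow to the right and rows downward; lengths in mm; the calibration is good to about 2 mm. A picture is of the moment at which its call begins: read the wrist's pose just before it. get_calibration takes no time and is no camera call.
A pose or a line that the arm cannot do raises bot.Unreachable and nothing moves.
- bot.close_job(): hands the job in, once; it reports no verdict.
The state is a dict: "t": time; "joint_pos": joint angles; "qvel": joint speeds; "tau": joint torques, N m; "tcp_pos": TCP position; "eef_rot": TCP orientation; "contact_force": force on the tool from outside, world axes, zero at the start; "moment": the same for the moment, N m; "width": finger opening in mm.
Only numpy, scipy, OpenCV 4.12 (cv2) and the standard library are available. Lean on these libraries where they do the work, as an engineer would, in place of code of your own. Each camera call takes 0.05 s, during which the arm holds its last target.

TASK

Make up one case of potsherds for the laboratory: lay sherds from the squared paper into the open case on the scale until the scale's hand stands inside the black band on the dial, neither short of it nor past it. Then, with the case still standing on the scale, shut the lid and swing the hasp down fully home over its staple. Leave the sherds you do not need on the table, and do not disturb the flask, the caliper and the cardboard box.

Things in the scene. Friction and masses are not known exactly. Their poses are not given: they have to be found in the camera images.
- scale: Low grey mechanical spring scale, fixed to the table. Origin: on the table under the centre of its platform; x points from the hasp side to the lid-hinge side of the case, y to the console with the round dial, z up. Base 170 mm (x) by 300 mm (y), 22 mm high; the console reaches from y = 160 to 300 mm, 52 mm high, dial centre at x = 0, y = 235 mm.
- pan (a joint): How far the scale's steel platform has sunk, m: 0 with the empty case on it (as at the start; platform top then 62 mm above the table), growing downward 0.0050 m for each 100 g put in the case; stops at -0.004 and 0.031. A soft damped spring, 196 N/m: any push on the case also moves it. The black band is 0.0215 to 0.0250 m, that is 430 to 500 g of sherds.
- dial_hand (a joint): Angle of the black dial hand, rad, 0 with the empty case, growing clockwise seen from above: 200 x pan, so 1.0 rad for each 100 g. It points to the scale's -x side (towards the robot) at 0. Ticks stand every 0.5 rad (50 g); the thick black band printed on the white dial runs from 4.3 to 5.0 rad.
- case: Open aluminium carrying case, 150 mm deep (x), 270 mm wide (y), walls 62 mm high, sheet 3 mm. Loose, 0.65 kg with lid, standing on the scale platform inside an 8 mm high rim (2 mm play each side), axes as the scale's. Origin: centre of its underside; inner floor 3 mm above it, inside 144 by 264 mm. Its front (-x, towards the robot) carries the staple, its back edge (+x) the lid hinge.
- lid (a joint): Lid angle, rad: 0 shut, 1.57 upright, stop at 1.95. It starts open, 1.62 to 1.92. A stiff, damped friction hinge (about 0.085 N m): the lid stays where it is left within about 0.5 rad of upright; pushed forward below about 0.9 rad it sinks shut by itself in a second or two.
- lid_hinge (a point): Middle of the lid's hinge line, which runs along the case's y, 62 mm above the case's underside on its back edge (x = +75 mm).
- lid_edge (a point): Middle of the lid's free edge, on its outer face: 150 mm from the hinge line and 16 mm out along the lid's outer normal. Lid 150 by 270 mm, 16 mm deep, 170 g; outer face up when shut, to the back (+x) when upright.
- hasp (a joint): Hasp angle relative to the lid, rad: 0 home over the staple (hanging down flat along the case's front when the lid is shut), 1.57 standing straight out to the front, 3.14 straight on outward from the lid's free edge (upright when the lid is shut); stop at 3.6. Starts between 2.75 and 3.45. A stiff hinge (about 0.025 N m): it stays where it is left and must be pressed all the way home.
- hasp_hinge (a point): Middle of the hasp's hinge pin, along the case's y, at the lid's free edge 12 mm out from the hinge plane (with the lid shut: 77 mm in front of the case's centre, 74 mm above its underside).
- hasp_tip (a point): Middle of the hasp's free end, 54 mm from its pin. The hasp is a dark steel plate 50 mm wide, 54 mm long, 3 mm thick, with a slot 24 mm wide, 22 to 42 mm from the pin, that takes the staple; to either side of the slot 13 mm of plate can be pressed.
- staple (a point): Middle of the staple's round bar on the case's front, 10 mm out from the wall (12 mm to its outside); staple 20 mm wide, 42 mm above the case's underside. It sticks out through the slot when the hasp is home, about 7 mm proud of the plate.
- big0: Large dark brown potsherd, 80 mm long, 54 mm wide. Origin: midway between its two straight sides, level with their lower edges (on the table when right way up). Slightly arched across, top 16 mm up at the middle. x along, y across; take it by the sides at y = +-27 mm, straight for 19 mm either way from the middle, 12 mm thick. 89 to 121 g. Absent when the state gives no pose at the start.
- big1: Large dark brown potsherd, 80 mm long, 54 mm wide. Origin: midway between its two straight sides, level with their lower edges (on the table when right way up). Slightly arched across, top 16 mm up at the middle. x along, y across; take it by the sides at y = +-27 mm, straight for 19 mm either way from the middle, 12 mm thick. 89 to 121 g. Absent when the state gives no pose at the start.
- big2: Large dark brown potsherd, 80 mm long, 54 mm wide. Origin: midway between its two straight sides, level with their lower edges (on the table when right way up). Slightly arched across, top 16 mm up at the middle. x along, y across; take it by the sides at y = +-27 mm, straight for 19 mm either way from the middle, 12 mm thick. 89 to 121 g. Absent when the state gives no pose at the start.
- big3: Large dark brown potsherd, 80 mm long, 54 mm wide. Origin: midway between its two straight sides, level with their lower edges (on the table when right way up). Slightly arched across, top 16 mm up at the middle. x along, y across; take it by the sides at y = +-27 mm, straight for 19 mm either way from the middle, 12 mm thick. 89 to 121 g. Absent when the state gives no pose at the start.
- big4: Large dark brown potsherd, 80 mm long, 54 mm wide. Origin: midway between its two straight sides, level with their lower edges (on the table when right way up). Slightly arched across, top 16 mm up at the middle. x along, y across; take it by the sides at y = +-27 mm, straight for 19 mm either way from the middle, 12 mm thick. 89 to 121 g. Absent when the state gives no pose at the start.
- small0: Small dark brown potsherd, 52 mm long, 38 mm wide. Origin: midway between its two straight sides, level with their lower edges (on the table when right way up). Slightly arched across, top 13.5 mm up at the middle. x along, y across; take it by the sides at y = +-19 mm, straight for 12 mm either way from the middle, 11 mm thick. 39 to 53 g.
- small1: Small dark brown potsherd, 52 mm long, 38 mm wide. Origin: midway between its two straight sides, level with their lower edges (on the table when right way up). Slightly arched across, top 13.5 mm up at the middle. x along, y across; take it by the sides at y = +-19 mm, straight for 12 mm either way from the middle, 11 mm thick. 39 to 53 g.
- small2: Small dark brown potsherd, 52 mm long, 38 mm wide. Origin: midway between its two straight sides, level with their lower edges (on the table when right way up). Slightly arched across, top 13.5 mm up at the middle. x along, y across; take it by the sides at y = +-19 mm, straight for 12 mm either way from the middle, 11 mm thick. 39 to 53 g.
- small3: Small dark brown potsherd, 52 mm long, 38 mm wide. Origin: midway between its two straight sides, level with their lower edges (on the table when right way up). Slightly arched across, top 13.5 mm up at the middle. x along, y across; take it by the sides at y = +-19 mm, straight for 12 mm either way from the middle, 11 mm thick. 39 to 53 g.
- small4: Small dark brown potsherd, 52 mm long, 38 mm wide. Origin: midway between its two straight sides, level with their lower edges (on the table when right way up). Slightly arched across, top 13.5 mm up at the middle. x along, y across; take it by the sides at y = +-19 mm, straight for 12 mm either way from the middle, 11 mm thick. 39 to 53 g.
- flask: Bystander: white drinking flask, 68 mm across, 220 mm tall, origin at the centre of its foot. To be left alone.
- caliper: Bystander: steel caliper lying flat, 190 mm long along its y, 12 mm high, origin under the middle of its beam. To be left alone.
- card_box: Bystander: open cardboard box 100 by 120 mm, 55 mm high, origin at the centre of its underside. To be left alone.
Things that resemble listed ones, but are neither listed nor needed, are in the scene too. What is shaped like the small2 but green is not meant.

How it is judged:
By the outcome, as a careful person would: the job done as asked, in the order asked, and still so for the second after the job is handed in, with the robot touching nothing.
Of big0, big1, big2, big3, big4 only 3 to 5 are there at a start; the rules pass over those that are not, and their reading is None.
At some moment in a run one of big0, big1, big2, big3, big4, small0, small1, small2, small3, small4 may be knocked a few centimetres aside while the robot is not near it.
Once in a run the grip may slacken for a moment while it holds something.
It also fails if it takes over 210 s, if anything falls off the work surface, if the arm or the gripper's body presses on something with over 40 N, if the wrist force passes 120 N, or if a joint passes its speed limit or range.

## Working session

There is one attempt and no reset: what is moved stays moved. The work goes in short steps, each a Python script; the robot and the scene stay as the last script left them, time stands still between calls to the robot, and variables do not carry over. Pictures are saved under pics/ and viewed, and the job is handed in when it is done.

```bash
ls; mkdir -p pics; python3 - <<'E'
from plant import bot
import cv2,numpy as np
for n in ["scene","top","wrist"]:
    im=bot.camera(n); cv2.imwrite(f"pics/{n}0.png",im[:,:,::-1])
    print(n,bot.get_calibration(n))
print(bot.read_state())
E
```

```text
pics
scene {'fx': 480.5319441544794, 'fy': 480.5319441544794, 'cx': 265.38143816102274, 'cy': 201.22662235642107, 'distortion': array([0.01842222, 0.        , 0.        , 0.        , 0.        ]), 'view': array([[ 8.03488836e-01,  5.95223572e-01, -1.07046403e-02,
        -4.04785660e+02],
       [-3.39122752e-01,  4.72410466e-01,  8.13525728e-01,
         1.21140025e+02],
       [ 4.89286674e-01, -6.50028653e-01,  5.81430392e-01,
        -1.85771674e+03],
       [ 0.00000000e+00,  0.00000000e+00,  0.00000000e+00,
         1.00000000e+00]])}
top {'fx': 474.2653576754843, 'fy': 474.2653576754843, 'cx': 252.81179322695655, 'cy': 185.65108881703645, 'distortion': array([-0.08551833,  0.        ,  0.        ,  0.        ,  0.        ]), 'view': array([[ 2.35143604e-02, -9.99610242e-01, -1.50478905e-02,
        -6.14847829e+01],
       [ 9.96605677e-01,  2.22505320e-02,  7.92593096e-02,
        -5.48330509e+02],
       [-7.88935941e-02, -1.68605451e-02,  9.96740449e-01,
        -1.61321853e+03],
       [ 0.00000000e+00,  0.00000000e+00,  0.00000000e+00,
         1.00000000e+00]])}
wrist {'
[... 514 characters left out ...]
,
         1.00000000e+00]])}
{'t': 0.15, 'joint_pos': array([ 1.42308822e+00,  3.59234461e-01,  1.12959967e-02, -2.07242581e-04,
       -1.22409751e+00, -2.88063976e-01]), 'qvel': array([-0.00088832, -0.00245336,  0.00263876,  0.00182771,  0.00101726,
       -0.00058123]), 'tau': array([-5.82761968e-04, -5.83275497e+01,  2.93289793e+01,  7.00117081e+00,
        8.78708175e-03, -1.10949577e-04]), 'tcp_pos': array([284.83431151, 611.57481895, 225.85023225]), 'eef_rot': array([ 9.76348780e-01, -2.16200522e-01, -5.37317236e-05,  6.25131964e-04]), 'contact_force': array([-0.05460444, -0.04581431,  0.61003071]), 'moment': array([-0.01280541,  0.03978756, -0.0571397 ]), 'width': 87.56365106218547}
```

View pics/scene0.png

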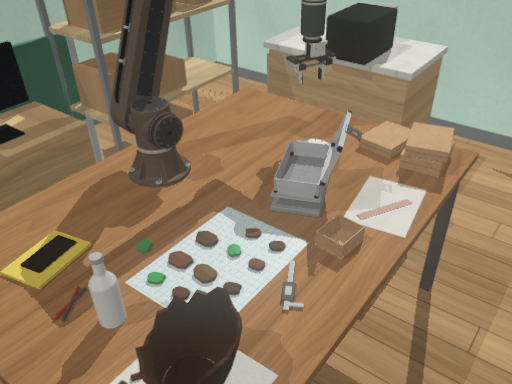

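View pics/top0.png

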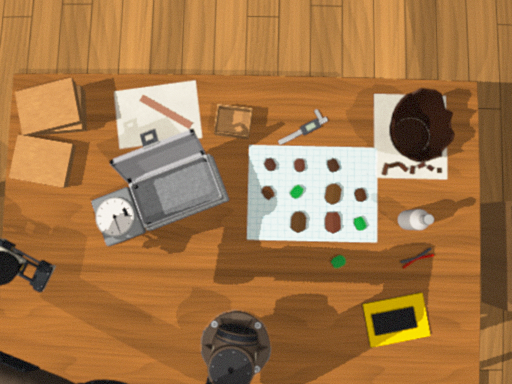

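View pics/wrist0.png

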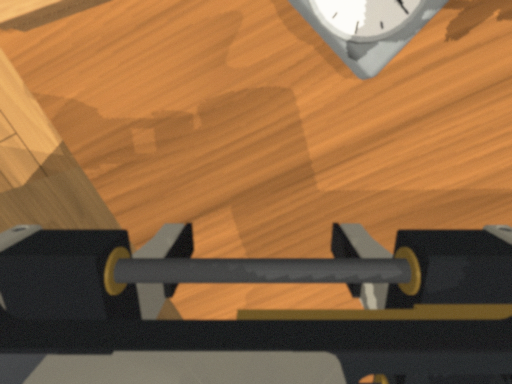

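```bash
cat > h.py <<'E'
import numpy as np,cv2,math
from plant import bot
from scipy.spatial.transform import Rotation as R
def cam(n,save=None):
    im=bot.camera(n)
    if save: cv2.imwrite(f"pics/{save}.png",im[:,:,::-1])
    return im
def pose(n,st=None):
    """K,dist,T_world_cam (opengl axes)"""
    c=bot.get_calibration(n)
    K=np.array([[c['fx'],0,c['cx']],[0,c['fy'],c['cy']],[0,0,1.]])
    if 'view' in c: T=np.linalg.inv(c['view'])
    else:
        st=st or bot.read_state()
        Tt=np.eye(4);Tt[:3,:3]=R.from_quat(st['eef_rot']).as_matrix();Tt[:3,3]=st['tcp_pos']
        T=Tt@c['T_tool_cam']
    return K,np.array(c['distortion']),T
def onplane(px,P,z):
    K,d,T=P
    px=np.asarray(px,float).reshape(-1,1,2)
    u=cv2.undistortPoints(px,K,d).reshape(-1,2)
    r=np.c_[u[:,0],-u[:,1],-np.ones(len(u))]@T[:3,:3].T
    o=T[:3,3]
    return o+r*((z-o[2])/r[:,2])[:,None]
def proj(X,P):
    K,d,T=P
    X=np.asarray(X,float).reshape(-1,3)
    c=(X-T[:3,3])@T[:3,:3]
    c=c*[1,-1,-1]
    return cv2.projectPoints(c.reshape(-1,1,3),np.zeros(3),np.zeros(3),K,d)[0].reshape(-1,2)
def down(yaw):
    """tool down, tool x axis at world angle yaw; jaw(y) axis is at yaw-90"""
    c,s=math.cos(yaw),math.sin(yaw)
    M=np.array([[c,s,0],[s,-c,0],[0,0,-1.]])
    return R.from_matrix(M).as_quat()
E
python3 - <<'E'
from h import *
im=cam('top');P=pose('top')
hsv=cv2.cvtColor(im,cv2.COLOR_RGB2HSV)
crop=im[140:275,240:385]
cv2.imwrite('pics/crop0.png',cv2.resize(crop,None,fx=5,fy=4.3,interpolation=cv2.INTER_CUBIC)[:,:,::-1])
cv2.imwrite('pics/crop1.png',cv2.resize(im[120:255,80:240],None,fx=4.8,fy=4.4,interpolation=cv2.INTER_CUBIC)[:,:,::-1])
sub=np.zeros(im.shape[:2],np.uint8); sub[147:240,250:378]=255
v=hsv[...,2]
m=((hsv[...,1]>90)&(v<150)).astype(np.uint8)*255&sub
cs,_=cv2.findContours(m,cv2.RETR_EXTERNAL,cv2.CHAIN_APPROX_NONE)
for c in cs:
    a=cv2.contourArea(c)
    if a<30: continue
    (u,w),_,_=cv2.minAreaRect(c)
    mm=np.zeros_like(m);cv2.drawContours(mm,[c],-1,255,-1)
    print(np.round([u,w]),a,onplane([u,w],P,8)[0].round(),np.round(cv2.mean(im,mm)[:3]))
E
```

```text
[332. 222.] 226.0 [ 431. -325.    8.] [127.  71.  50.]
[298. 222.] 213.5 [ 430. -208.    8.] [104.  70.  40.]
[360. 194.] 87.0 [ 528. -422.    8.] [101.  61.  37.]
[267. 192.] 87.0 [ 530. -100.    8.] [94. 59. 36.]
[333. 193.] 217.0 [ 530. -326.    8.] [119.  80.  42.]
[333. 165.] 77.0 [ 629. -325.    8.] [89. 57. 39.]
[300. 164.] 81.5 [ 628. -210.    8.] [121.  71.  53.]
[270. 164.] 71.5 [ 628. -105.    8.] [99. 61. 46.]
```

View pics/crop0.png

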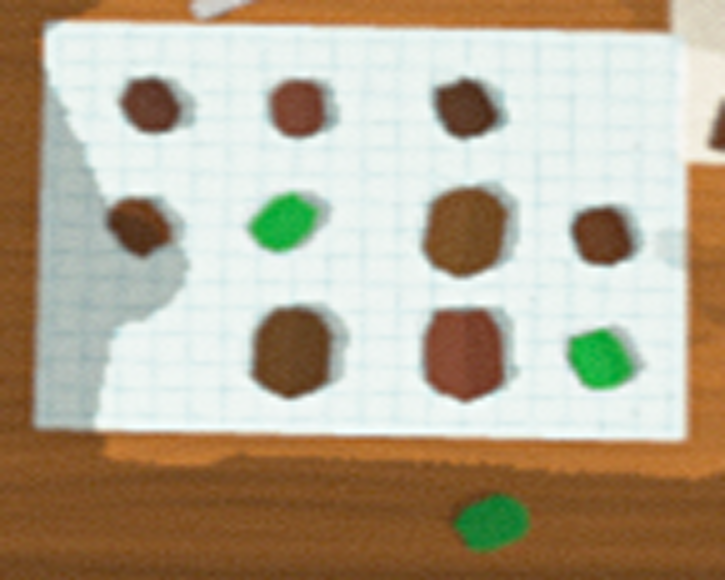

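View pics/crop1.png

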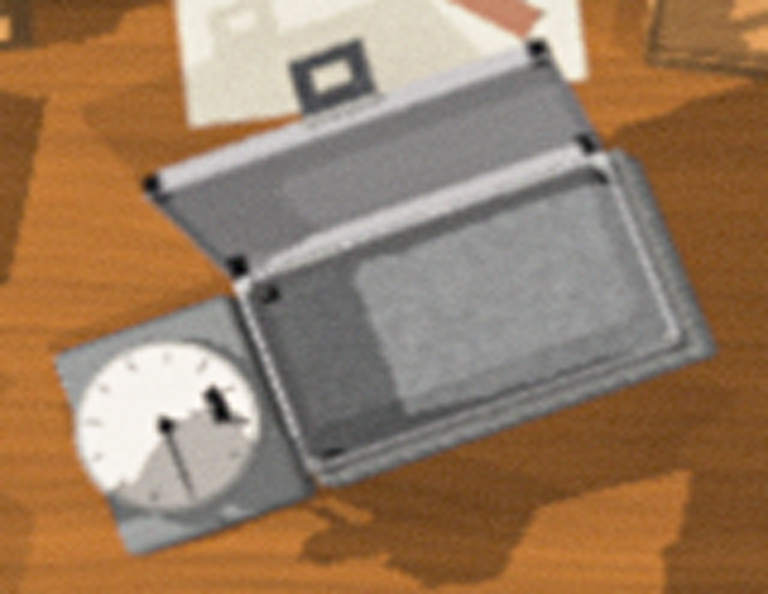

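```bash
python3 - <<'E'
from h import *
P=pose('top')
g=lambda x,y:[80+x/4.8,120+y/4.4]
print('dial',onplane(g(168,425),P,52))
pts=dict(bl=(237,268),br=(605,158),fl=(318,480),fr=(690,345))
w={k:onplane(g(*p),P,124)[0] for k,p in pts.items()}
for k in w: print(k,w[k].round(1))
print(np.linalg.norm(w['bl']-w['br']),np.linalg.norm(w['fl']-w['fr']),np.linalg.norm(w['fl']-w['bl']))
bot.move_ptp([440,-260,330],down(0))
P=pose('wrist'); 
im=cam('wrist','w1'); np.save('w1.npy',im)
print(bot.read_state()['t'],bot.read_state()['joint_pos'].round(2),proj([[530,-326,0]],P))
E
```

```text
dial [[431.03763382 417.27879933  52.        ]]
bl [548.  352.5 124. ]
br [635.1 103.8 124. ]
fl [392.9 290.5 124. ]
fr [498.1  42.1 124. ]
263.54440187391583 269.72069399592766 167.00844049468915
3.375 [-0.15  0.03 -0.17 -0.   -1.37  1.72] [[300.41541807  99.30045105]]
```

View pics/w1.png

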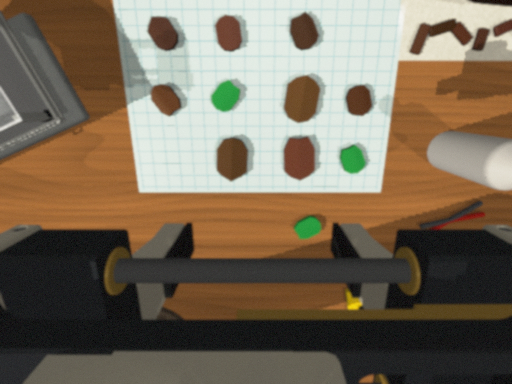

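```bash
cat >> h.py <<'E'
def sherds(im,P,roi=None,z=7,pr=True):
    """dark reddish-brown blobs in wrist view on white paper"""
    hsv=cv2.cvtColor(im,cv2.COLOR_RGB2HSV)
    h,s,v=hsv[...,0].astype(int),hsv[...,1],hsv[...,2]
    m=((s>90)&(v<150)&((h<22)|(h>170))).astype(np.uint8)*255
    white=((s<60)&(v>90)).astype(np.uint8)*255
    white[225:]=0
    if roi is not None: m&=roi
    m[225:]=0
    m=cv2.morphologyEx(m,cv2.MORPH_OPEN,np.ones((3,3),np.uint8))
    cs,_=cv2.findContours(m,cv2.RETR_EXTERNAL,cv2.CHAIN_APPROX_NONE)
    out=[]
    for c in cs:
        if cv2.contourArea(c)<150: continue
        ring=np.zeros_like(m);cv2.drawContours(ring,[c],-1,255,9);
        ring[m>0]=0
        n=(ring>0).sum(); f=((ring>0)&(white>0)).sum()/max(n,1)
        if f<0.7: continue
        W=onplane(c.reshape(-1,2)[:, :],P,z)[:,:2].astype(np.float32)
        (cx,cy),(a,b),ang=cv2.minAreaRect(W)
        ang=math.radians(ang)
        if a<b: a,b=b,a; ang+=math.pi/2
        ang=(ang+math.pi/2)%math.pi-math.pi/2
        M=cv2.moments(W.reshape(-1,1,2)); 
        pa=0.5*math.atan2(2*M['mu11'],M['mu20']-M['mu02'])
        cen=(M['m10']/M['m00'],M['m01']/M['m00'])
        u=c.reshape(-1,2).mean(0)
        o=dict(px=u,c=np.array([cx,cy]),cen=np.array(cen),L=a,W=b,ang=ang,pa=pa,area=abs(M['m00']),big=abs(M['m00'])>2600)
        out.append(o)
        if pr: print('px',u.round(),'rect',np.round([cx,cy,a,b]),'ang %.2f pca %.2f'%(ang,pa),'cen',np.round(cen),'area %.0f'%o['area'],'white %.2f'%f)
    return out
E
python3 - <<'E'
from h import *
im=np.load('w1.npy');P=pose('wrist')
sherds(im,P)
cv2.imwrite('pics/w1c.png',cv2.resize(im[0:200,100:400],(800,533),interpolation=cv2.INTER_CUBIC)[:,:,::-1])
E
```

```text
px [232. 158.] rect [ 430. -208.   70.   49.] ang -0.05 pca -0.09 cen [ 430. -208.] area 2902 white 0.91
px [299. 157.] rect [ 430. -326.   71.   50.] ang 0.06 pca 0.06 cen [ 431. -327.] area 3050 white 0.91
px [358. 100.] rect [ 528. -422.   46.   37.] ang 0.28 pca 0.36 cen [ 528. -422.] area 1342 white 0.94
px [165.  99.] rect [ 531. -100.   48.   36.] ang 0.61 pca 0.69 cen [ 530. -100.] area 1406 white 0.92
px [301.  99.] rect [ 530. -327.   71.   52.] ang -0.12 pca -0.17 cen [ 530. -327.] area 2971 white 0.92
px [480.  39.] rect [ 620. -604.   28.   15.] ang -0.12 pca -0.12 cen [ 621. -604.] area 359 white 0.89
px [438.  34.] rect [ 626. -540.   92.   38.] ang -1.39 pca -1.43 cen [ 628. -539.] area 1425 white 0.88
px [162.  33.] rect [ 628. -106.   48.   35.] ang 0.56 pca 0.63 cen [ 628. -106.] area 1288 white 0.90
px [228.  33.] rect [ 628. -209.   46.   34.] ang 0.14 pca 0.18 cen [ 628. -209.] area 1305 white 0.91
px [303.  31.] rect [ 630. -326.   45.   35.] ang 0.42 pca 0.37 cen [ 630. -326.] area 1305 white 0.92
```

View pics/w1c.png

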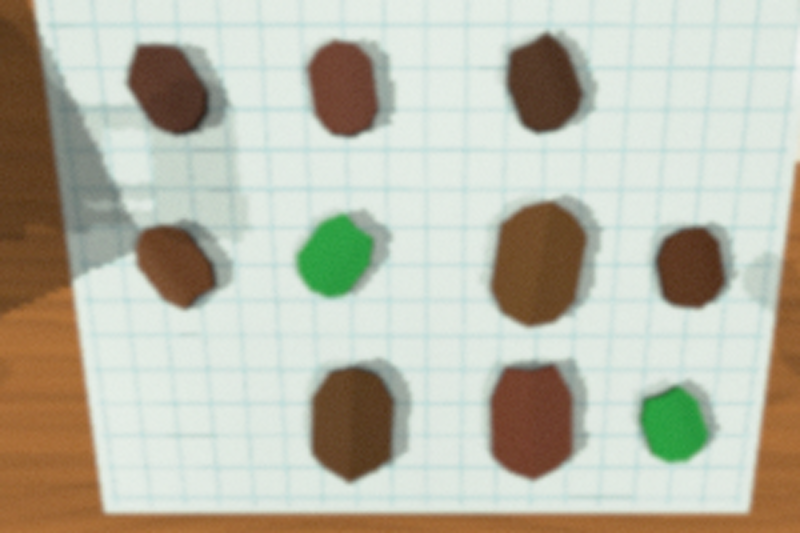

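```bash
python3 - <<'E'
from h import *
yaw=0.38; c=np.array([519,199])
x=np.array([math.cos(yaw),math.sin(yaw)])
p=c-115*x
bot.move_ptp([*p,330],down(yaw))
st=bot.read_state(); P=pose('wrist',st)
im=cam('wrist','w2'); np.save('w2.npy',im)
print(st['t'],st['joint_pos'].round(2))
cv2.imwrite('pics/w2c.png',cv2.resize(im[0:230,90:420],(792,552),interpolation=cv2.INTER_CUBIC)[:,:,::-1])
E
```

```text
4.9167 [ 0.81 -0.1  -0.29  0.   -1.38  1.14]
```

View pics/w2c.png

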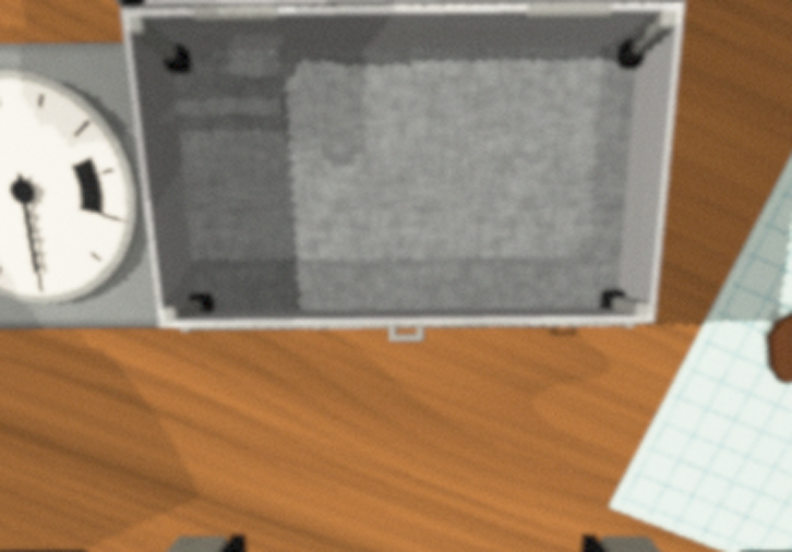

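```bash
python3 - <<'E'
from h import *
P=pose('wrist')
g=lambda x,y:[90+x/2.4,y/2.4]
w={}
for k,p,z in [('fl',(160,325),124),('fr',(655,321),124),('bl',(124,10),124),('br',(683,5),124),('staple',(405,337),104),('dial',(22,190),53)]:
    w[k]=onplane(g(*p),P,z)[0]; print(k,w[k].round(1))
d=lambda a,b:np.linalg.norm(w[a]-w[b])
print(d('fl','fr'),d('bl','br'),d('fl','bl'),d('fr','br'))
for a,b in (('fr','fl'),('br','bl')):
    v=w[b]-w[a]; print('yaw',math.atan2(-v[0],v[1]))
for a,b in (('fr','br'),('fl','bl')):
    v=w[b]-w[a]; print('yaw',math.atan2(v[1],v[0]))
c=(w['fl']+w['fr']+w['bl']+w['br'])/4; print('centre',c)
for yaw in (.38,.39):
    y=np.array([-math.sin(yaw),math.cos(yaw)]);x=np.array([math.cos(yaw),math.sin(yaw)])
    print(yaw,'from dial',w['dial'][:2]-235*y,'staple rel',[(w['staple'][:2]-c[:2])@x,(w['staple'][:2]-c[:2])@y])
E
```

```text
fl [401.4 297.5 124. ]
fr [502.9  48.  124. ]
bl [539.5 353.  124. ]
br [640.2 105.4 124. ]
staple [442.2 170.5 104. ]
dial [432.7 420.3  53. ]
269.43975592536685 267.33557637473103 148.82330048722895 148.8448418438063
yaw 0.3863973174222377
yaw 0.38645630566052136
yaw 0.39620882868461027
yaw 0.3820712971653401
centre [520.99304914 200.99434207 124.        ]
0.38 from dial [519.84530962 202.09570358] staple rel [np.float64(-84.47368122053987), np.float64(0.8533347139079623)]
0.39 from dial [522.02327686 202.97826387] staple rel [np.float64(-84.46092436675877), np.float64(1.6980147808567416)]
```

```bash
cat >> h.py <<'E'
CY=0.386; CC=np.array([521.,201.])
CX=np.array([math.cos(CY),math.sin(CY)]); CYv=np.array([-math.sin(CY),math.cos(CY)])
def case(x,y): return CC+x*CX+y*CYv
def overview(name):
    bot.move_ptp([640,-260,330],down(math.pi))
    bot.pause(0.15)
    st=bot.read_state();P=pose('wrist',st);im=cam('wrist',name)
    L=sherds(im,P,pr=False)
    L=[o for o in L if 380<o['c'][0]<680 and -480<o['c'][1]<-50 and 900<o['area']<4500]
    for o in L: print('px',o['px'].round(),'c',o['c'].round(1),'cen',o['cen'].round(1),'LW %.0f %.0f'%(o['L'],o['W']),'ang %.2f %.2f'%(o['ang'],o['pa']),'area %.0f'%o['area'],'BIG' if o['big'] else 'small')
    return L
def near(L,p): return min(L,key=lambda o:np.linalg.norm(o['c']-p))
def pick(o,op):
    c=(o['c']+o['cen'])/2; a=(o['ang']+o['pa'])/2
    q=down(a+math.pi)
    bot.move_gripper(op,20)
    bot.move_ptp([*c,110],q)
    bot.line_to([*c,3.5],120)
    bot.move_gripper(20,25); bot.pause(0.1)
    w0=bot.read_state()['width']
    bot.line_to([*c,60],120); w1=bot.read_state()['width']
    bot.line_to([*c,190],250); w2=bot.read_state()['width']
    print('widths',w0,w1,w2)
    return w0,w1,w2
def place(x,y,z,rel,hover=190):
    p=case(x,y);q=down(CY+math.pi)
    bot.move_ptp([*p,hover],q); print('carry width',bot.read_state()['width'])
    bot.line_to([*p,z],100); bot.pause(0.15)
    s=bot.read_state(); print('before release w',s['width'],'F',s['contact_force'].round(1))
    bot.move_gripper(rel); 
    bot.line_to([*p,hover],200); 
    s=bot.read_state();print('after: w',s['width'],'t',s['t'],'q6',s['joint_pos'][5].round(2))
E
python3 - <<'E'
from h import *
L=overview('o1')
o=near(L,[430,-208])
w=pick(o,78)
cam('wrist','p1')
if w[2]>45: place(-28,77,72,60)
E
```

```text
px [225. 146.] c [ 629.6 -326. ] cen [ 630.  -325.8] LW 43 34 ang 0.36 0.44 area 1209 small
px [351. 145.] c [ 627.6 -105.7] cen [ 628.1 -106.1] LW 40 40 ang 0.00 0.61 area 1207 small
px [292. 145.] c [ 627.7 -208.5] cen [ 627.9 -208.7] LW 44 35 ang 0.04 0.17 area 1256 small
px [360.  85.] c [531.1 -99.6] cen [ 530. -100.] LW 47 37 ang 0.63 0.67 area 1413 small
px [164.  83.] c [ 527.7 -422.1] cen [ 528.1 -422.1] LW 46 36 ang 0.30 0.40 area 1360 small
px [222.  84.] c [ 529.5 -326.5] cen [ 529.9 -326.7] LW 72 51 ang -0.14 -0.13 area 2997 BIG
px [297.  18.] c [ 437.4 -207.5] cen [ 435.2 -207.7] LW 56 52 ang 0.00 -0.27 area 2495 small
px [220.  19.] c [ 438.2 -326.9] cen [ 436.1 -326.4] LW 57 52 ang 0.00 0.19 area 2628 BIG
widths 53.62220804635029 53.914570264498934 54.11168034445874
carry width 53.96555288065956
before release w 53.71181653448088 F [ 1.9 -0.7  0.1]
after: w 60.03816740009869 t 16.3667 q6 -2.06
```

```bash
sed -i 's/\[640,-260,330\]/[600,-260,330]/; s/a=(o\[.ang.\]+o\[.pa.\])\/2/a=o["pa"] if abs(o["ang"]-o["pa"])>.15 else (o["ang"]+o["pa"])\/2/' h.py
python3 - <<'E'
from h import *
L=overview('o2')
im=cam('top','t2')
cv2.imwrite('pics/t2c.png',cv2.resize(im[120:255,80:240],None,fx=4.8,fy=4.4,interpolation=cv2.INTER_CUBIC)[:,:,::-1])
o=near(L,[430,-326])
w=pick(o,78)
if w[2]>45: place(-28,-77,68,60)
im=cam('top','t3')
E
```

```text
px [226. 168.] c [ 630.1 -326. ] cen [ 630.2 -325.7] LW 43 34 ang 0.43 0.43 area 1212 small
px [348. 167.] c [ 628.4 -105.7] cen [ 627.8 -106.1] LW 47 33 ang 0.52 0.62 area 1195 small
px [291. 167.] c [ 627.7 -208.5] cen [ 627.8 -208.6] LW 44 32 ang 0.02 0.14 area 1231 small
px [357. 110.] c [530.8 -99.7] cen [ 530. -100.] LW 46 36 ang 0.62 0.70 area 1371 small
px [166. 109.] c [ 528.2 -422. ] cen [ 528.5 -422. ] LW 45 37 ang 0.27 0.36 area 1332 small
px [223. 110.] c [ 529.9 -326.6] cen [ 530.2 -326.8] LW 71 51 ang -0.14 -0.16 area 2961 BIG
px [220.  45.] c [ 430.1 -326.7] cen [ 430.8 -326.6] LW 73 52 ang 0.05 0.09 area 3127 BIG
widths 53.32557839308662 53.59409128018466 53.67818978301479
carry width 53.95484524525699
before release w 54.09616644896338 F [ 0.4 -0.7 -1.5]
after: w 60.06204308912655 t 27.5917 q6 -1.77
```

View pics/t2c.png

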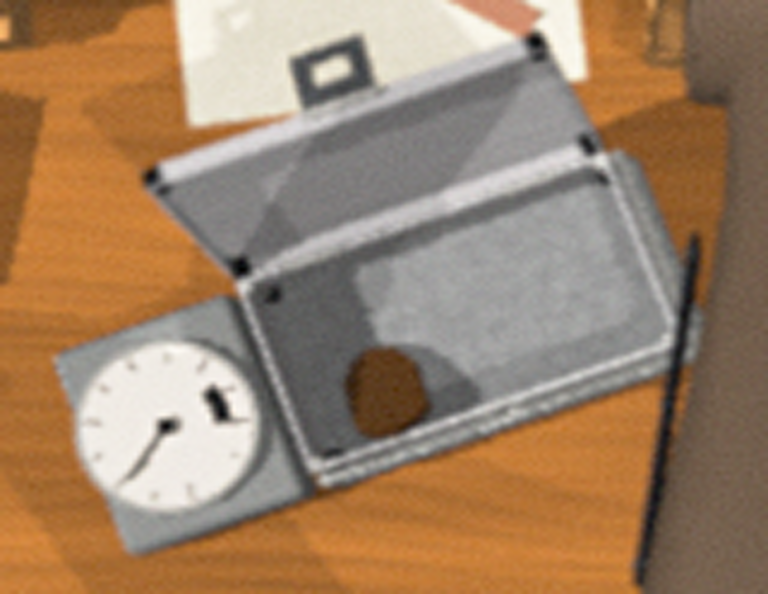

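```bash
cat >> h.py <<'E'
def dial(im=None,name=None):
    if im is None: im=cam('top')
    P=pose('top')
    D=CC+235*CYv
    K,d,T=P
    # rectify dial patch to scale axes on z=53 plane, 0.5mm/px
    n=240; g=(np.arange(n)-n/2)*0.5
    X,Y=np.meshgrid(g,g)   # col: along -y(case)   row: downward = -x(case)
    W=np.c_[(D[0]-Y*CX[0]-X*CYv[0]).ravel(),(D[1]-Y*CX[1]-X*CYv[1]).ravel(),np.full(n*n,53.)]
    uv=proj(W,P).astype(np.float32).reshape(n,n,2)
    r=cv2.remap(im,uv[...,0],uv[...,1],cv2.INTER_CUBIC)
    if name: cv2.imwrite(f'pics/{name}.png',cv2.resize(r,(600,600))[:,:,::-1])
    return r
E
python3 - <<'E'
from h import *
L=overview('o3')
o=near(L,[530,-327])
w=pick(o,78)
if w[2]>45: place(26,0,65,60)
L=overview('o4')
im=cam('top','t4');dial(im,'d4')
cv2.imwrite('pics/t4c.png',cv2.resize(im[120:255,80:240],None,fx=4.8,fy=4.4,interpolation=cv2.INTER_CUBIC)[:,:,::-1])
E
```

```text
px [226. 168.] c [ 629.5 -326. ] cen [ 630.1 -325.6] LW 44 35 ang 0.39 0.38 area 1211 small
px [348. 167.] c [ 628.4 -105.8] cen [ 627.7 -106.2] LW 47 34 ang 0.54 0.65 area 1213 small
px [291. 167.] c [ 627.6 -209.2] cen [ 628.  -208.8] LW 44 34 ang 0.04 0.17 area 1250 small
px [357. 110.] c [530.9 -99.5] cen [ 530.  -100.1] LW 47 36 ang 0.62 0.63 area 1373 small
px [166. 109.] c [ 528.2 -422. ] cen [ 528.5 -422. ] LW 45 36 ang 0.25 0.33 area 1330 small
px [223. 110.] c [ 529.8 -326.5] cen [ 530.1 -326.7] LW 71 51 ang -0.14 -0.15 area 2970 BIG
widths 53.48698192168287 53.81401671793449 53.36016257045574
carry width 53.68349229788406
before release w 54.04294416653094 F [ 0.3 -0.3 -0.4]
after: w 60.029166791088706 t 38.5 q6 -1.89
px [226. 168.] c [ 629.5 -325.9] cen [ 630.  -325.6] LW 44 34 ang 0.39 0.42 area 1217 small
px [348. 167.] c [ 628.1 -106.3] cen [ 627.9 -106.2] LW 46 34 ang 0.54 0.62 area 1199 small
px [291. 167.] c [ 627.8 -208.6] cen [ 627.9 -208.6] LW 45 34 ang 0.14 0.19 area 1253 small
px [357. 110.] c [530.7 -99.9] cen [ 529.9 -100.1] LW 47 36 ang 0.60 0.69 area 1372 small
px [166. 109.] c [ 528.1 -421.8] cen [ 528.4 -421.9] LW 45 37 ang 0.27 0.33 area 1329 small
```

View pics/t4c.png

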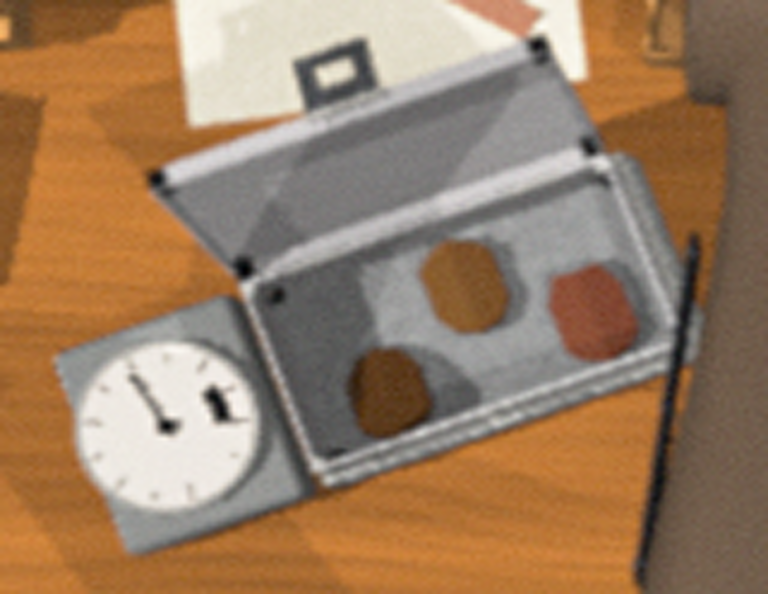

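View pics/d4.png

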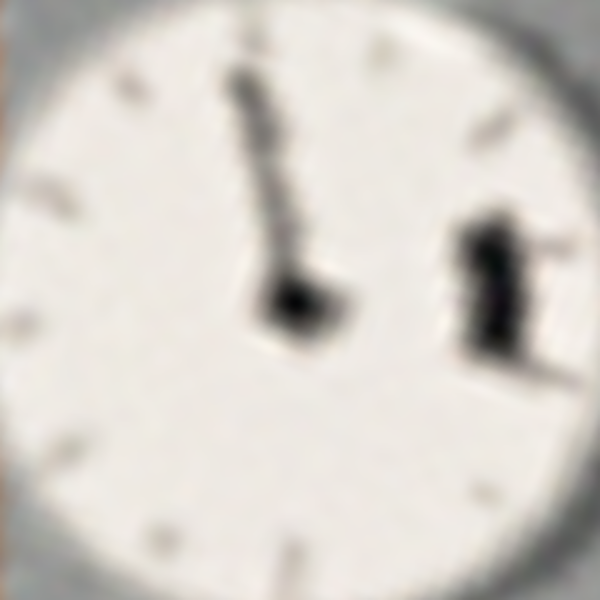

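```bash
python3 - <<'E'
from h import *
L=overview('o5')
o=near(L,[628,-209])
w=pick(o,64)
if w[2]>30: place(-42,0,62,45)
L=overview('o6')
dial(None,'d5')
o=near(L,[628,-106])
w=pick(o,64)
if w[2]>30: place(28,74,70,46)
L=overview('o7')
im=cam('top','t6');dial(im,'d6')
cv2.imwrite('pics/t6c.png',cv2.resize(im[120:255,80:240],None,fx=4.8,fy=4.4,interpolation=cv2.INTER_CUBIC)[:,:,::-1])
E
```

```text
px [226. 169.] c [ 629.6 -325.8] cen [ 629.9 -325.9] LW 44 34 ang 0.43 0.40 area 1208 small
px [349. 168.] c [ 628.4 -105.8] cen [ 628.  -106.2] LW 46 33 ang 0.52 0.64 area 1200 small
px [292. 167.] c [ 627.6 -208.8] cen [ 627.9 -208.8] LW 44 34 ang 0.04 0.17 area 1253 small
px [358. 110.] c [531.1 -99.7] cen [ 529.9 -100.2] LW 47 36 ang 0.62 0.72 area 1382 small
px [167. 109.] c [ 527.9 -422. ] cen [ 528.3 -422.2] LW 45 37 ang 0.29 0.33 area 1335 small
widths 37.48332660979707 37.457215286147346 37.65175704591132
carry width 37.854175067473506
before release w 37.76807825767774 F [-0.4 -0.1 -0.7]
after: w 44.97208418385518 t 49.5833 q6 -1.93
px [226. 168.] c [ 629.9 -325.8] cen [ 630.2 -325.6] LW 43 34 ang 0.42 0.42 area 1215 small
px [348. 167.] c [ 628.5 -105.9] cen [ 627.8 -106.2] LW 47 34 ang 0.54 0.65 area 1211 small
px [357. 110.] c [530.5 -99.6] cen [ 529.9 -100.1] LW 47 36 ang 0.62 0.65 area 1368 small
px [166. 109.] c [ 528.2 -422.1] cen [ 528.3 -422. ] LW 45 36 ang 0.25 0.32 area 1330 small
widths 37.57428153907164 37.48882107890753 37.57371624412186
carry width 37.46500267950803
before release w 37.576220342462484 F [ 0.1  0.2 -0.5]
after: w 45.96533790388498 t 60.3917 q6 -2.01
px [226. 168.] c [ 629.8 -326. ] cen [ 630.1 -325.7] LW 43 34 ang 0.39 0.42 area 1215 small
px [357. 110.] c [530.8 -99.4] cen [529.9 -99.9] LW 47 36 ang 0.62 0.69 area 1370 small
px [166. 109.] c [ 528.1 -421.7] cen [ 528.4 -421.9] LW 45 37 ang 0.23 0.33 area 1330 small
```

View pics/t6c.png

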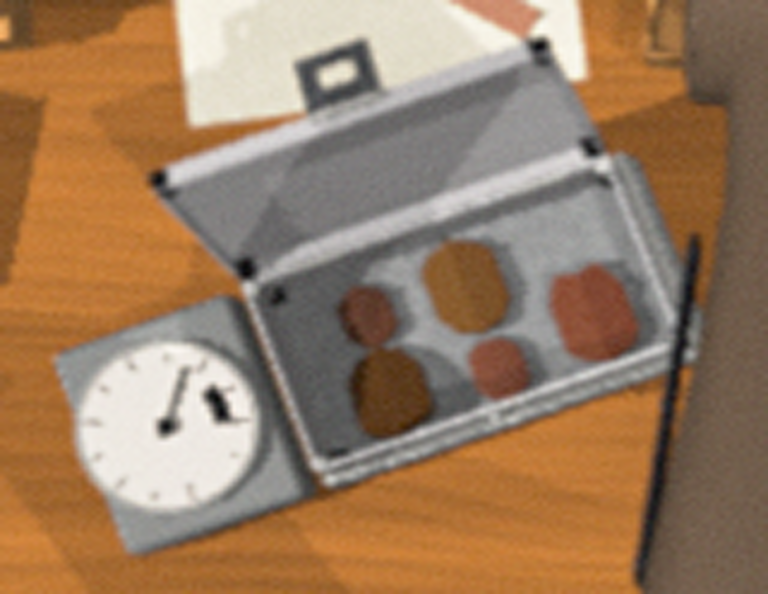

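View pics/d6.png

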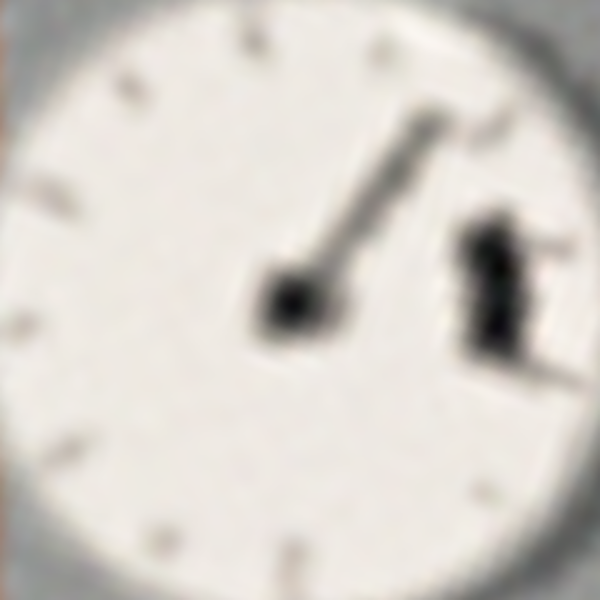

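```bash
python3 - <<'E'
from h import *
L=overview('o8')
o=near(L,[530,-100])
w=pick(o,64)
if w[2]>30: place(28,-74,68,46)
L=overview('o9')
dial(None,'d7')
o=near(L,[630,-326])
w=pick(o,64)
if w[2]>30: place(22,0,69,46)
L=overview('o10')
im=cam('top','t8');dial(im,'d8')
cv2.imwrite('pics/t8c.png',cv2.resize(im[120:255,80:240],None,fx=4.8,fy=4.4,interpolation=cv2.INTER_CUBIC)[:,:,::-1])
E
```

```text
px [226. 169.] c [ 629.8 -325.6] cen [ 629.9 -325.8] LW 43 34 ang 0.41 0.37 area 1214 small
px [358. 110.] c [531.  -99.6] cen [ 529.8 -100.2] LW 47 36 ang 0.62 0.71 area 1379 small
px [166. 109.] c [ 527.8 -421.9] cen [ 528.3 -422.1] LW 45 37 ang 0.30 0.37 area 1334 small
widths 37.178834687303016 37.63054651603314 37.854609243304296
carry width 37.504709471082585
before release w 37.54420470879511 F [ 0.4 -0.4 -0.9]
after: w 46.32669501260739 t 71.4667 q6 -1.76
px [226. 168.] c [ 629.5 -325.9] cen [ 629.9 -325.6] LW 44 34 ang 0.42 0.40 area 1210 small
px [166. 109.] c [ 528.2 -422.1] cen [ 528.4 -422. ] LW 45 37 ang 0.25 0.34 area 1332 small
widths 37.8915732581406 37.55747394496005 37.39121850254447
carry width 37.65580868036984
before release w 37.19763958411181 F [-0.5 -0.1 -0.2]
after: w 46.1689146920566 t 82.4417 q6 -1.89
px [166. 109.] c [ 528.2 -422.1] cen [ 528.4 -422. ] LW 45 36 ang 0.25 0.33 area 1326 small
```

View pics/t8c.png

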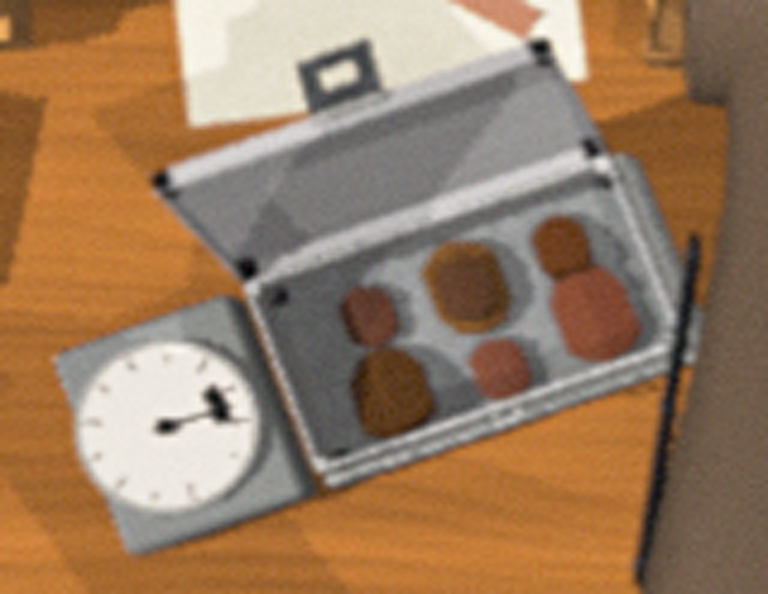

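View pics/d8.png

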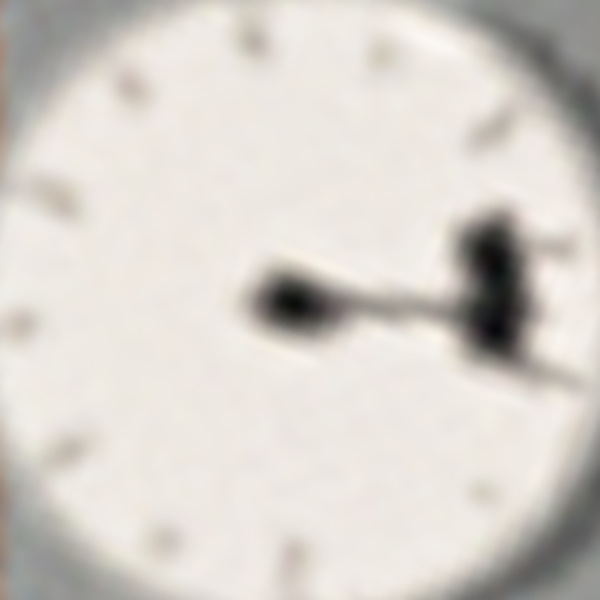

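View pics/d7.png

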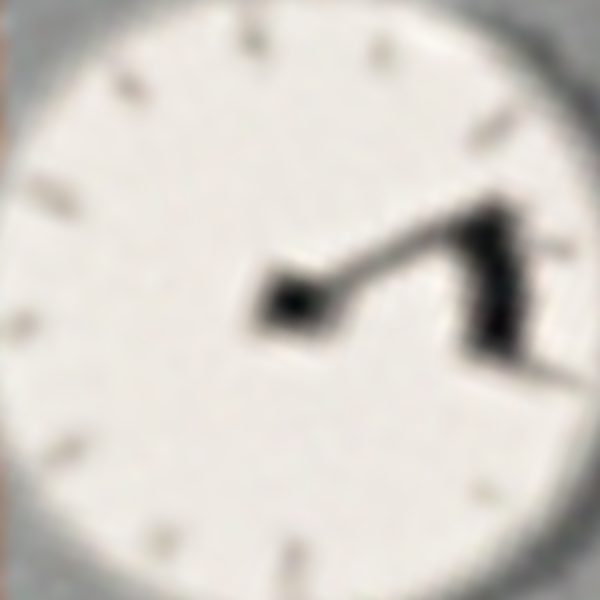

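```bash
python3 - <<'E'
from h import *
P=pose('top')
obs=[np.array([80+x/4.8,120+y/4.4]) for x,y in ((545,50),(160,182))]
for th in np.arange(1.5,1.96,.05):
    d=[]
    for s,ob in zip((-1,1),obs):
        x=75-150*math.cos(th); z=100.2+150*math.sin(th)
        p=case(x,135*s); d.append(np.linalg.norm(proj([[*p,z]],P)[0]-ob))
    print(round(th,2),np.round(d,1))
q=down(CY-math.pi/2)
for x,z in ((185,330),(185,197),(100,197),(0,197)):
    p=case(x,-85); print(p.round(),bot.solve_ik([*p,z],q))
E
```

```text
1.5 [21.7 22.4]
1.55 [19.2 20. ]
1.6 [16.8 17.5]
1.65 [14.4 15.1]
1.7 [12.  12.7]
1.75 [ 9.7 10.4]
1.8 [7.4 8.2]
1.85 [5.2 6. ]
1.9 [3.3 3.9]
1.95 [1.8 2.1]
[724. 192.] [ 0.51779512  0.45050008  0.38069134  0.         -1.50098759 -0.13179512]
[724. 192.] [ 0.51779512  0.4966918   0.16112863  0.         -1.23523315 -0.13179512]
[646. 160.] [ 0.53528839  0.3610143  -0.05318544  0.         -1.15659659 -0.14928839]
[553. 122.] [ 0.56306417  0.20274107 -0.27472273  0.         -1.09333252 -0.17706417]
```

```bash
python3 - <<'E'
from h import *
q=down(CY-math.pi/2)
bot.move_gripper(0,20)
p=case(185,-85)
bot.move_ptp([*p,330],q)
bot.line_to([*p,197],150)
def f(t=''):
    s=bot.read_state();print(t,round(s['t'],1),s['tcp_pos'].round(),s['contact_force'].round(1))
f('start')
for x in (150,120,90,60,30,5):
    bot.line_to([*case(x,-85),197],60); f(x)
cam('scene','s1')
bot.line_to([*case(5,-85),260],150)
bot.pause(1.2)
cam('scene','s2'); cam('top','t9'); f()
E
```

```text
start 88.1 [725. 192. 198.] [ 0.2 -0.4 -0.4]
150 88.9 [692. 179. 197.] [-0.5  0.6 -0. ]
120 89.5 [664. 167. 197.] [0.7 0.  0.2]
90 90.2 [636. 156. 197.] [ 0.4  0.3 -0. ]
60 90.8 [608. 145. 197.] [-0.2  0.5  0.4]
30 91.5 [581. 134. 197.] [ 0.8 -0.2  1.4]
5 92.0 [558. 124. 197.] [0.1 0.8 0.7]
 94.0 [558. 124. 260.] [-0.6 -0.6  0.2]
```

View pics/s1.png

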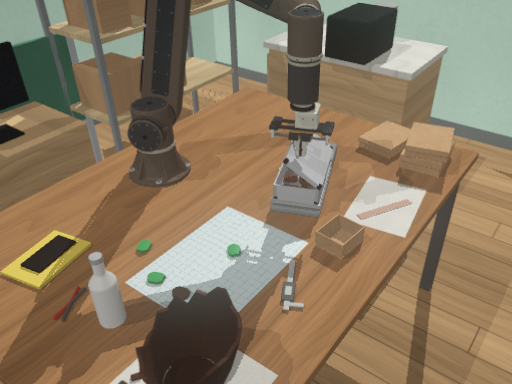

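View pics/s2.png

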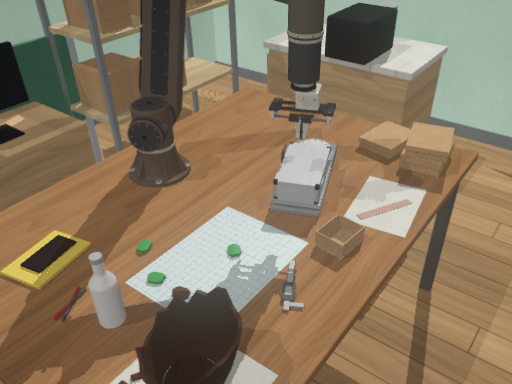

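```bash
python3 - <<'E'
from h import *
bot.move_ptp([*case(5,-85),330],down(CY-math.pi/2))
bot.move_ptp([*case(-130,0),330],down(CY))
bot.pause(.15)
st=bot.read_state();P=pose('wrist',st)
im=cam('wrist','w3');np.save('w3.npy',im)
cv2.imwrite('pics/w3c.png',cv2.resize(im[0:230,90:420],(792,552),interpolation=cv2.INTER_CUBIC)[:,:,::-1])
t=cam('top');dial(t,'d9')
z0=38.2
for n,X in dict(pin=(-77,0,112),pinl=(-77,25,112),pinr=(-77,-25,112),tip_up=(-77,0,166),fl=(-75,135,116),fr=(-75,-135,116)).items():
    u=proj([[*case(X[0],X[1]),X[2]]],P)[0]; print(n,((u-[90,0])*2.4).round())
print(st['t'])
E
```

```text
pin [409. 303.]
pinl [364. 303.]
pinr [454. 303.]
tip_up [409. 312.]
fl [164. 300.]
fr [654. 299.]
95.675
```

View pics/w3c.png

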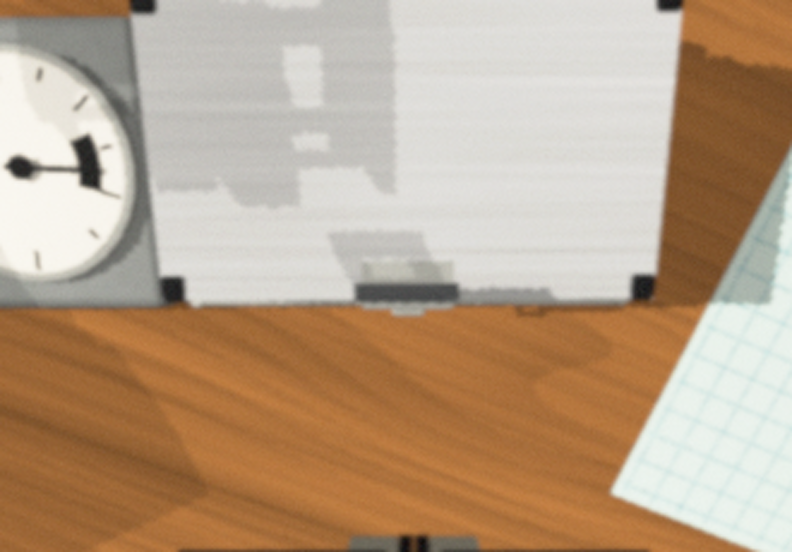

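```bash
python3 - <<'E'
from h import *
q=down(CY)
bot.move_gripper(28,20)
def f(t=''):
    s=bot.read_state();print(t,round(s['t'],1),s['contact_force'].round(1),round(s['width'],1))
bot.move_ptp([*case(-33,0),230],q)
bot.line_to([*case(-33,0),140],120); f('behind')
bot.line_to([*case(-80,0),140],50); f('a')
bot.line_to([*case(-105,0),138],50); f('b')
bot.line_to([*case(-116,0),120],50); f('c')
bot.line_to([*case(-117,0),95],50); f('d')
bot.line_to([*case(-117,0),72],50); f('e')
cam('scene','s3'); cam('top','t10')
bot.line_to([*case(-104,0),69],40); f('g')
bot.line_to([*case(-96,0),68],30); f('h')
im=cam('wrist','w4')
E
```

```text
behind 98.0 [-0.4  0.1  0.2] 28.1
a 99.1 [-0.4  0.5  0.2] 27.7
b 99.7 [-0.6 -0.6 -0.6] 27.8
c 100.3 [-0.5 -0.1  0.2] 28.3
d 101.0 [ 0. -1.  1.] 28.2
e 101.6 [ 0.3 -1.6  1. ] 28.2
g 102.2 [ 0.1 -0.7  0.3] 27.9
h 102.6 [0.5 0.5 0.1] 28.2
```

```bash
python3 - <<'E'
import cv2
im=cv2.imread('pics/s3.png');cv2.imwrite('pics/s3c.png',cv2.resize(im[100:240,240:380],(700,600),interpolation=cv2.INTER_CUBIC))
E
```

```text
(no output)
```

View pics/s3c.png

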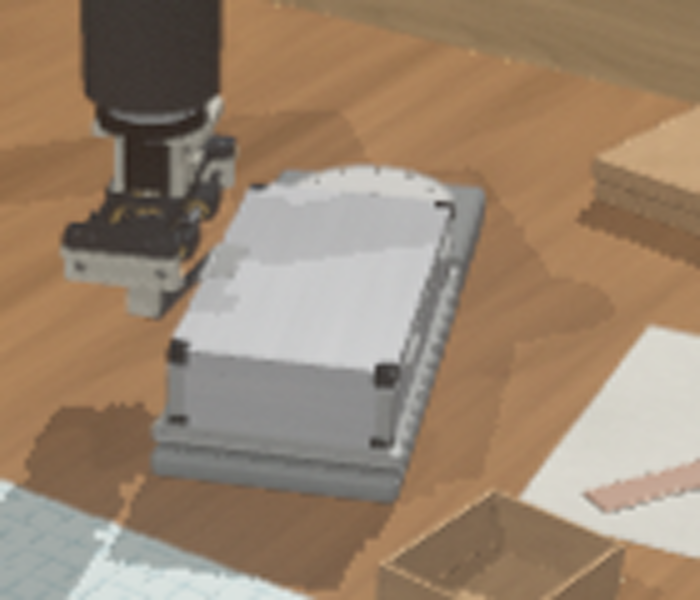

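View pics/w4.png

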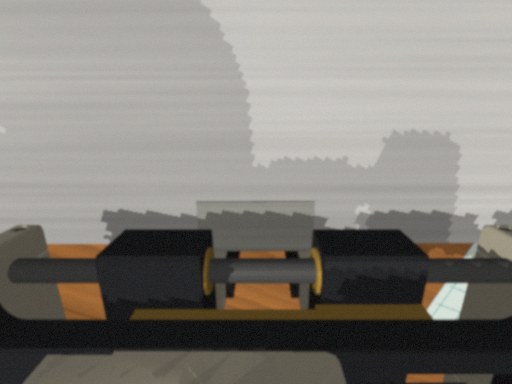

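```bash
python3 - <<'E'
from h import *
x=-96
while x>-80:
    x+=1.0
    bot.line_to([*case(x,0),67],20); bot.pause(0.05)
    s=bot.read_state(); F=s['contact_force'][:2]@CX
    print(x,round(F,1),s['contact_force'].round(1),((s['tcp_pos'][:2]-CC)@CX).round(1),round(s['width'],1),round(s['t'],1))
    if F<-8: break
bot.pause(.3)
im=cam('wrist','w5')
E
```

```text
(no output)
```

View pics/w5.png

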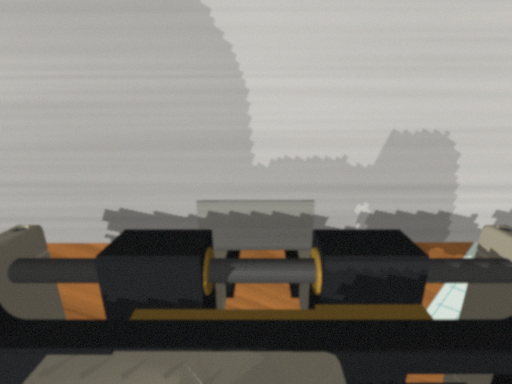

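Loop condition was wrong (x < -80); fix.

```bash
python3 - <<'E'
from h import *
x=-96
while x<-80:
    x+=1.0
    bot.line_to([*case(x,0),67],20); bot.pause(0.05)
    s=bot.read_state(); F=s['contact_force'][:2]@CX
    print(x,round(F,1),s['contact_force'].round(1),((s['tcp_pos'][:2]-CC)@CX).round(1),round(s['width'],1),round(s['t'],1))
    if F<-8: break
bot.pause(.3)
im=cam('wrist','w6')
E
```

```text
-95.0 -0.2 [ 0.  -0.6  0.8] -95.0 27.8 103.3
-94.0 -0.5 [-0.4 -0.3 -0.8] -94.0 27.8 103.6
-93.0 -0.1 [-0.3  0.5 -0. ] -92.9 27.6 103.9
-92.0 -0.2 [-0.  -0.5 -0.4] -91.9 28.0 104.2
-91.0 -1.0 [-1.1  0.   0.7] -90.9 28.1 104.5
-90.0 -4.1 [-4.3 -0.4  0.2] -90.7 27.9 104.8
-89.0 -6.2 [-6.5 -0.4 -1.2] -90.4 27.9 105.1
-88.0 -6.0 [-5.9 -1.4  0.7] -89.7 28.0 105.4
-87.0 -7.0 [-7.2 -0.9  0. ] -88.9 27.9 105.7
-86.0 -8.4 [-8.6 -1.2 -0.5] -88.7 28.2 106.0
```

View pics/w6.png

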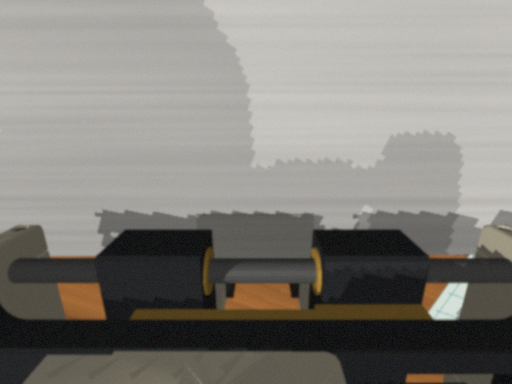

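```bash
python3 - <<'E'
from h import *
bot.line_to([*case(-118,0),67],60)
bot.line_to([*case(-118,0),260],200)
s=bot.read_state()
axis=np.array([*CYv,0])
for base in (CY,CY+math.pi):
  for tilt in (-40,-30,-20,20,30,40):
    M=R.from_rotvec(axis*math.radians(tilt))*R.from_quat(down(base))
    Tc=bot.get_calibration('wrist')['T_tool_cam']
    look=M.apply(-Tc[:3,2])
    lx=look[:2]@CX
    if lx<0.5: continue
    # camera pos wanted: case (-260,0), z=330
    for cp in ((-230,350),(-200,330),(-170,350)):
        camp=np.array([*case(cp[0],0),cp[1]])
        tcp=camp-M.apply(Tc[:3,3])
        j=bot.solve_ik(tcp,M.as_quat())
        print(round(base,2),tilt,cp,'look',round(lx,2),round(look[2],2),tcp.round(),None if j is None else np.round(j,2))
E
```

```text
3.53 -40 (-230, 350) look 0.84 -0.54 [459. 174. 281.] None
3.53 -40 (-200, 330) look 0.84 -0.54 [487. 186. 261.] None
3.53 -40 (-170, 350) look 0.84 -0.54 [515. 197. 281.] None
3.53 -30 (-230, 350) look 0.73 -0.68 [446. 169. 254.] [ 0.96 -0.34 -0.94  0.52 -0.58 -2.53]
3.53 -30 (-200, 330) look 0.73 -0.68 [474. 180. 234.] [ 0.88 -0.25 -0.95  0.56 -0.46 -2.53]
3.53 -30 (-170, 350) look 0.73 -0.68 [502. 191. 254.] [ 0.86 -0.2  -0.85  0.49 -0.5  -2.43]
3.53 -20 (-230, 350) look 0.6 -0.8 [428. 162. 230.] [ 0.95 -0.25 -0.8   0.27 -0.75 -2.31]
3.53 -20 (-200, 330) look 0.6 -0.8 [456. 173. 210.] [ 0.89 -0.17 -0.79  0.27 -0.66 -2.27]
3.53 -20 (-170, 350) look 0.6 -0.8 [484. 184. 230.] [ 0.86 -0.12 -0.69  0.24 -0.7  -2.2 ]
```

```bash
python3 - <<'E'
from h import *
axis=np.array([*CYv,0])
M=R.from_rotvec(axis*math.radians(-30))*R.from_quat(down(CY+math.pi))
Tc=bot.get_calibration('wrist')['T_tool_cam']
camp=np.array([*case(-230,0),350]); tcp=camp-M.apply(Tc[:3,3])
bot.move_ptp(tcp,M.as_quat()); bot.pause(.2)
st=bot.read_state();P=pose('wrist',st);im=cam('wrist','w7')
print(st['t'],st['contact_force'].round(1))
u=proj([[*case(-77,0),112],[*case(-80,0),58],[*case(-87,0),80]],P);print(u.round())
c=u[1].astype(int)
y0,y1,x0,x1=max(c[1]-75,0),c[1]+75,max(c[0]-100,0),c[0]+100
print(x0,y0)
cv2.imwrite('pics/w7c.png',cv2.resize(im[y0:y1,x0:x1],None,fx=4,fy=4,interpolation=cv2.INTER_CUBIC)[:,:,::-1])
t=cam('top','t11');dial(t,'d11')
E
```

```text
111.3917 [-0.1  0.5  0.2]
[[265. 118.]
 [265.  89.]
 [265.  93.]]
164 14
```

View pics/w7c.png

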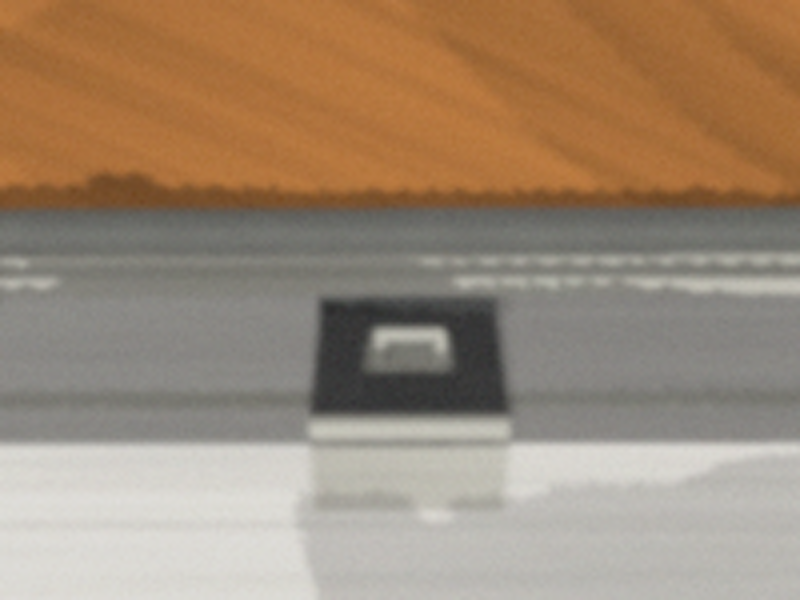

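View pics/w7.png

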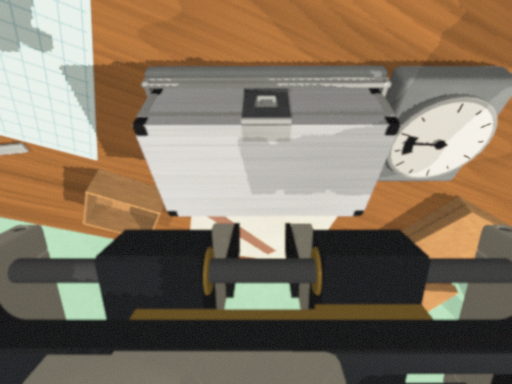

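View pics/d11.png

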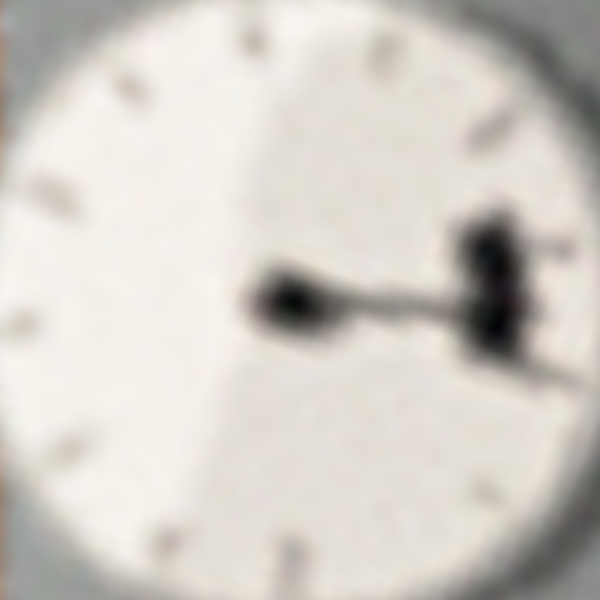

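```bash
python3 - <<'E'
from h import *
print(bot.read_state()['t'], bot.close_job())
E
```

```text
the job is handed in; nothing more can be done
111.4917 None
```

I handed the job in at 111 s of the 210 s allowed. The case is made up on the scale with the lid shut and the hasp home. `close_job` gives no verdict, so this rests on my own checks.

- **Sherds:** I laid all three large and four of the five small brown sherds in the case. The fifth small one stayed on the squared paper, and I left the green look-alikes alone. No grip slipped and no sherd was knocked aside.
- **Weight:** The hand read about 4.75 rad (roughly 475 g), inside the 4.3–5.0 band. It read the same before the lid was shut and again after the hasp was down.
- **Lid:** I pushed the lid from behind until it sank shut. The pictures show it flat and square.
- **Hasp:** I swung the hasp over and pressed it with the fingers on either side of the staple, up to about 8 N. A last close picture shows the staple standing through the slot. The hasp tip lies at the pixel row expected for fully home; the pin was about 1.5 px off its expected row, within calibration error.
- **Case position:** The press pushed the case back by about 2 mm, which is the play inside the platform rim.
- **Bystanders:** The arm never came near the flask, caliper or cardboard box. They looked unmoved in the scene pictures, though I did not measure their positions.

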